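# Shut the drinks jugs on the catering table

### The arm

A 6-joint arm with a two-finger parallel gripper is mounted at the origin on the work surface. World frame = base frame: x ahead of the robot, y to its left, z up, the work surface at z = 0. Lengths are in mm, angles in degrees, forces in N, time in s.
With the tool pointing down it reaches from about 350 to 850 mm from the base axis. Payload 8.1 kg.
Tool frame: the origin (TCP) lies midway between the tips of the shut fingers; the grasp point (between the pads) lies 19 mm behind it (r.pinch_z is the distance from the TCP to the grasp point, in mm); z points along the fingers, y is the line along which they close (so a half turn about z gives the same grasp; the last joint's range is limited). The gripper opens to 85 mm and grips with 20 to 120 N. Pads are 22 mm wide; open, the fingers measure 114 mm over their backs; the gripper's body (76 mm by 85 mm) begins 54 mm behind the grasp point. The pads swing forward as they close: fully open they stand 13 mm farther back than shut.
Start: joints at [62.659, 7.471, 85.268, -0, 87.261, -4.893], TCP at [229.091, 554.547, 231.292] pointing down, gripper open.
Joint ranges: [-169.43, 169.43], [-51.17, 129.36], [1.28, 143.12], [-76.62, 256.62], [0, 156.53], [-152.29, 152.29]. Speed limits (degrees/s): [136.94, 136.94, 159.86, 180, 180, 180].

### API

Orientations are given as [roll, pitch, yaw] about the fixed x, y, z axes, in that order (R = Rz(yaw) Ry(pitch) Rx(roll)).
In Python, from bench import r gives the robot as it stands.
- The arm moves only by the shell command python3 -m jog 'ROWS' [OPENING] [FORCE]. ROWS is JSON, one flat list of numbers, 6 for each row, row after row: the shift along the tool's x, y, z in m, then the turn, a rotation vector about the tool's x, y, z in rad. A call has 1 to 8 rows; each row is the pose to reach, as a shift and turn from the pose commanded when the call began, along the tool's axes at that moment; what a row does not reach only later rows make up. A row lasts 1/8 s, in which the tool goes at most 62.5 mm and 10.7 degrees, less where a joint would pass 70% of its speed; a pose out of reach is approached as far as the arm can. A call with a gripper value outside its range is refused whole. OPENING is the opening, from -1 (shut) to 1 (fully open), set as the call begins (- or left out, the last holds). The fingers move at their own pace and stop on an object; FORCE is the grip in N (left out, the last holds). Time passes only in rows, so rows that repeat a pose let the fingers close. It gives the time, the measured TCP pose, the force, the opening and the grip force at its end, in the units of the state.
- r.sense(): the state, without advancing time (a new reading comes with each control period).
- r.snapshot(name): name is "side" or "top"; returns a dict with "pixels" (480x640x3 uint8, red, green, blue), "range_z" (480x640 float32, mm along the optical axis (not along the pixel's ray), 0 where there is no reading), "K" (3x3 intrinsics, pixels), "k1" (the pictures are not rectified: a ray, as slopes to the right and down, at radius r is drawn at 1 + k1 r^2 times it, then the intrinsics apply), "rvec" (rotation vector, rad) and "tvec" (3), from world to camera coordinates, as OpenCV has them. Camera axes: x right, y down, z forward; pixel columns grow to the right and rows downward; lengths in mm; the calibration is good to about 2 mm. A picture is of the moment at which its call begins.
- r.hand_in(): hands the job in; it is judged then, once.
Trained networks look in a picture, given as the dict that the camera call returned (one of the last four; its "shot" number tells which), for a name from the list of things; names that differ only in an ending like _2 or _b are one class to them, and where a whole thing is asked for, a point or a joint stands for the part that bears it (a point fixed in the world has none). Each returns a list of dicts, best first, with "score" (0 to 1); they miss things now and then, are a little off and sometimes report something else, mostly with a low value. They report only what shows in the picture. A call takes as long as a camera call. They do not tell look-alikes from the thing itself.
- r.look_for(picture, target): "bbox" ([left, top, right, bottom] in pixels, round what is visible of it).
- r.outline_of(picture, target): "region" (480x640 bool, what is visible of it) and "bbox" ([left, top, right, bottom] in pixels, round what is visible of it).
The state is a dict: "time": time; "joint_pos": joint angles; "qd": joint speeds; "joint_efforts": joint torques, N m; "tool_pos": TCP position; "tcp_rot": TCP orientation; "ft_force": force on the tool from outside, world axes, zero at the start; "wrist_torque": the same for the moment, N m; "finger_gap": finger opening in mm; "grip_force": force on a finger pad.
Only numpy, scipy, OpenCV 4.12 (cv2) and the standard library are available. Lean on these libraries where they do the work, as an engineer would, in place of code of your own. Each camera call takes 0.05 s, during which the arm holds its last target. There are 200 camera calls.

### The job

Both steel drinks jugs must be closed before they are carried out: screw the black cap of the tall jug and that of the short jug fully shut, clockwise seen from above, until the cap stops with its tab over the handle. A flat chocolate box lies on the tall jug's cap, and the only room for it is the wooden board: stand it there upright on one of its small ends, free of the things already on the board, setting it down without dropping it. Leave both jugs standing where they are and do not shift anything else.

Things in the scene. Friction and masses are not known exactly. Their poses are not given: they have to be found in the camera images.
- tall: tall steel jug, loose, 1.9 kg, heavy enough to stand still while its cap is turned; round body 100 mm in diameter up to z 122 mm, shoulder tapering to 52 mm at z 149 mm, cap from z 150 to 184 mm. Origin: centre of its underside; z up along its axis; x points to its loop handle, which reaches out to 92 mm from the axis between z 24 and 124 mm
- short: short steel jug, loose, 1.5 kg; round body 92 mm in diameter up to z 78 mm, shoulder tapering to 58 mm at z 99 mm, cap from z 100 to 134 mm. Origin: centre of its underside; z up along its axis; x points to its loop handle, which reaches out to 84 mm from the axis between z 12 and 80 mm
- tall_cap (a joint): how far the tall jug's cap is unscrewed, rad: 0 = fully shut against its stop (tab over the handle), grows counter-clockwise seen from above, up to 4.0. It does not rise as it turns; it resists with about 0.08 N m
- short_cap (a joint): how far the short jug's cap is unscrewed, rad: same meaning as tall_cap
- tall_cap_top (a point): centre of the flat top of the tall jug's cap: black cylinder 46 mm in diameter, 34 mm high below this point. Its x axis turns with the cap and points to the cap's only tab, 14 mm wide, which reaches out to 41 mm from the axis, 22 to 32 mm below this point
- short_cap_top (a point): centre of the flat top of the short jug's cap: black cylinder 54 mm in diameter, 34 mm high below this point; x axis points to its tab, 14 mm wide, which reaches out to 45 mm from the axis, 22 to 32 mm below this point
- choc: flat chocolate box, white with orange ends, loose, 120 x 56 x 24 mm (its x, y, z), 0.12 kg; lies flat on the tall jug's cap at the start. Origin: centre of its large lower face as it lies
- choc_center (a point): the middle of that flat chocolate box, same axes
- board: fixed wooden serving board, 150 x 270 x 10 mm (its x, y, z), flat on the table. Origin: centre of its underside
- board_top (a point): centre of the board's upper face, same axes as the board
- display_box: a second chocolate box of the same size, already standing on its small end on the board (24 along its x, 56 along its y, 120 high). Origin: centre of its foot. Bystander
- sugar_jar: glass jar with steel lid standing on the board, 56 mm in diameter, 85 mm high. Origin: centre of its foot. Bystander
- dish: glass dish of wrapped sweets, 104 mm in diameter, about 50 mm high. Origin: centre of its foot. Bystander
- bottle_a: water bottle, 62 mm in diameter, 190 mm high. Origin: centre of its foot. Bystander
- bottle_b: water bottle, 62 mm in diameter, 190 mm high. Origin: centre of its foot. Bystander
- cups: stack of paper cups, 77 mm in diameter, 118 mm high. Origin: centre of its foot. Bystander
There are look-alikes about, which are no part of the job. Leave any yellow look-alike of the choc alone.

How it is judged (in metres and radians):
At the end, for the whole second after the job is handed in: Both caps within 0.12 rad of shut; both jugs upright (0.05 rad) and still; the chocolate box stands still on a small end on the board (long axis within 0.08 rad of vertical, centre over the board, 55 to 65 mm above it), touching neither the jar nor the other box (value of joint each of tall_cap, short_cap below 0.12 rad and angle between each of tall, short's own z axis and vertical below 0.05 rad and (angle between choc's own x axis and vertical below 0.08 rad or angle between choc's own x axis and vertical above 3.06 rad) and x of choc_center in the frame of board_top between -0.07 and 0.07 m and y of choc_center in the frame of board_top between -0.13 and 0.13 m and z of choc_center in the frame of board_top between 0.055 and 0.065 m and contact force between choc and display_box below 0.05 N and contact force between choc and sugar_jar below 0.05 N and contact force between choc and board above 0.2 N and linear speed of each of choc, tall, short below 0.02 m/s).
It fails at once if a jug is tipped (over 0.25 rad) or pushed more than 50 mm from its place (angle between any of tall, short's own z axis and vertical above 0.25 rad or distance of any of tall, short from where it was at the start of the episode above 0.05 m).
It fails at once if a bystander is moved more than 30 mm or tipped (over 0.3 rad) (distance of any of display_box, sugar_jar, dish, bottle_a, bottle_b, cups from where it was at the start of the episode above 0.03 m or angle between any of display_box, sugar_jar, dish, bottle_a, bottle_b, cups's own z axis and vertical above 0.3 rad).
It fails at once if the chocolate box is dropped on or struck against the board (over 40 N) (contact force between choc and board above 40 N).
It also fails if it takes over 69 s, if anything falls off the work surface, if the arm or the gripper's body presses on something with over 40 N, if the wrist force passes 120 N, or if a joint passes its speed limit or range.

## Working session

There is one attempt and no reset: what is moved stays moved. The work goes in short steps, Python scripts to look and compute and a shell command to move; the robot and the scene stay as the last step left them, time stands still between calls to the robot, and variables do not carry over. Pictures are saved under pics/ and viewed, at most 10 in all, crops included, and the job is handed in when it is done.

```bash
mkdir -p pics; ls; cat > h.py <<'E'
import numpy as np, cv2
from bench import r
from scipy.spatial.transform import Rotation as Ro
def cloud(p):
    K=p["K"]; h,w=p["range_z"].shape
    u,v=np.meshgrid(np.arange(w),np.arange(h))
    uv=np.stack([u,v],-1).reshape(-1,1,2).astype(float)
    n=cv2.undistortPoints(uv,np.array(K,float),np.array([p["k1"],0,0,0.])).reshape(h,w,2)
    z=p["range_z"]
    c=np.dstack([n*z[...,None],z])
    R=cv2.Rodrigues(np.array(p["rvec"],float))[0]
    X=(c-np.array(p["tvec"]).ravel())@R
    X[z==0]=np.nan
    return X
def save(p,f): cv2.imwrite("pics/"+f,p["pixels"][...,::-1])
E
python3 - <<'E'
from h import *
import pickle
print(r.sense())
d={}
for n in("top","side"):
    p=r.snapshot(n);d[n]=p;save(p,n+"1.png");X=cloud(p)
    print(n,p["k1"],p["tvec"])
    for t in["tall","short","tall_cap","short_cap","choc","board","display_box","sugar_jar","dish","bottle_a","cups"]:
        for o in r.outline_of(p,t)[:3]:
            if o["score"]<.3: continue
            q=X[o["region"]];q=q[~np.isnan(q[:,0])]
            if len(q)==0: continue
            top=q[q[:,2]>np.percentile(q[:,2],95)-8]
            print(t,round(o["score"],2),np.round(o["bbox"]),"lo",np.percentile(q,2,0).round(),"hi",np.percentile(q,98,0).round(),"topmean",top.mean(0).round())
pickle.dump(d,open("s1.pkl","wb"))
E
```

```text
pics
{'time': 0.0, 'joint_pos': array([ 6.26592021e+01,  7.51475393e+00,  8.53298306e+01,  3.11907367e-04,
        8.72610318e+01, -4.89178085e+00]), 'qd': array([-0.00699011,  0.01925577,  0.01194616,  0.06264266, -0.12007069,
       -0.0033223 ]), 'joint_efforts': array([-4.03446566e-04, -5.69395959e+01, -5.00553310e+01, -4.05856144e-04,
        1.49667822e-02, -1.93763401e-05]), 'tool_pos': array([228.82868464, 554.05657229, 230.24283595]), 'tcp_rot': array([-1.79894795e+02, -9.31670639e-03,  1.57550959e+02]), 'ft_force': array([ 0.48300576,  0.03583597, -0.13354545]), 'wrist_torque': array([ 0.02434727, -0.05394282, -0.03756249]), 'grip_force': 0.0, 'finger_gap': 85.21264199037098}
top -0.07105055820742195 [ -90.5509545   460.00466057 1275.69244493]
tall 0.63 [214. 235. 246. 285.] lo [350. 176.   8.] hi [479. 233. 181.] topmean [435. 202. 168.]
short 0.76 [384. 232. 415. 273.] lo [ 396. -317.   13.] hi [ 502. -232.  137.] topmean [ 465. -277.  133.]
tall_cap 0.38 [218. 241. 226. 253.] lo [423. 189. 147.] hi [450. 211. 185.] topmean [441. 207. 182.]
short_cap 0.93 [393. 235. 421. 
[... 2023 characters left out ...]
 219.] lo [602.  62.  19.] hi [651. 107.  99.] topmean [629.  88.  95.]
sugar_jar 0.58 [368. 286. 391. 312.] lo [ 441. -312.  104.] hi [ 492. -258.  137.] topmean [ 467. -282.  133.]
dish 0.58 [257. 260. 294. 289.] lo [324. -44.   4.] hi [416.  50.  42.] topmean [373.   5.  37.]
bottle_a 0.85 [410. 232. 435. 288.] lo [ 637. -311.   13.] hi [ 678. -258.  192.] topmean [ 665. -281.  189.]
bottle_a 0.65 [300. 195. 393. 267.] lo [ 570. -144.    4.] hi [719. 114.  15.] topmean [638. -12.  10.]
bottle_a 0.59 [276. 129. 297. 184.] lo [639. 254.   9.] hi [691. 302. 191.] topmean [667. 285. 188.]
cups 0.62 [424. 312. 458. 362.] lo [ 497. -484.    5.] hi [ 567. -417.  121.] topmean [ 533. -450.  118.]
```

```bash
python3 - <<'E'
from h import *
import pickle
d=pickle.load(open("s1.pkl","rb"))
c=lambda n,x,y,w,h:cv2.resize(d[n]["pixels"][y:y+h,x:x+w,::-1],(400,300),interpolation=cv2.INTER_CUBIC)
cv2.imwrite("pics/crops.png",np.vstack([np.hstack([c("top",170,215,120,90),c("side",195,155,100,75)]),np.hstack([c("top",365,220,80,60),c("side",335,275,88,66)])]))
g=lambda n:cv2.resize(d[n]["pixels"][120:380,140:490,::-1],(400,297))
cv2.imwrite("pics/full.png",np.hstack([d["top"]["pixels"][120:380,140:490,::-1],d["side"]["pixels"][120:380,140:490,::-1]]))
E
```

```text
(no output)
```

View pics/crops.png

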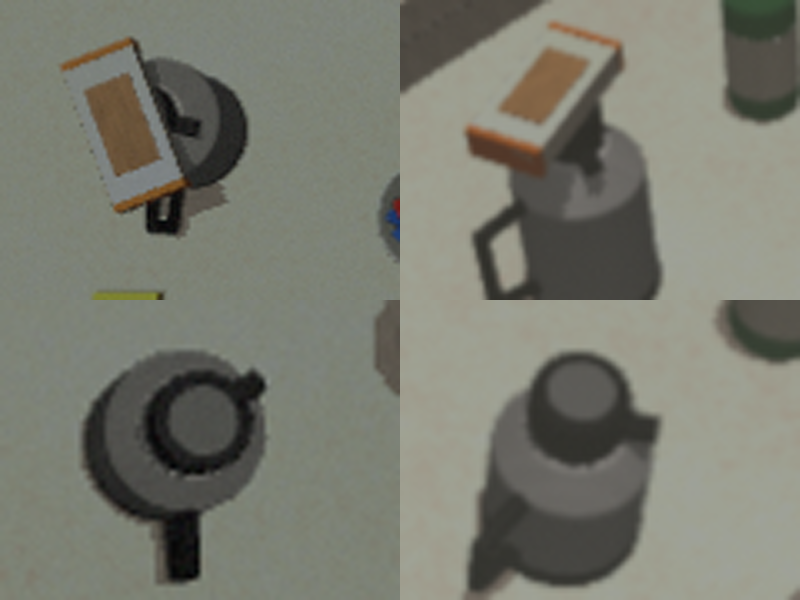

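View pics/full.png

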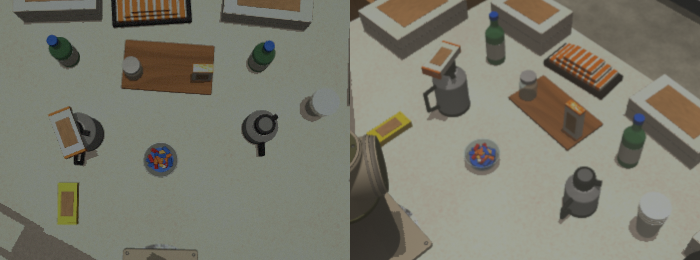

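The picture shows two boxes like the choc. One at top (206,253) is white with orange ends and lies on the tall jug's cap, so it is the target. The yellow one at top (209,321) lies on the table and is a look-alike to leave alone. The tall jug's tab points right (top ~(229,253)) with its handle pointing down. The short jug's tab points up and right (~(417,297-60)) with its handle down.

```bash
cat >> h.py <<'E'
from scipy.optimize import least_squares
def circ(q,R):
    f=lambda c:np.hypot(q[:,0]-c[0],q[:,1]-c[1])-R
    return least_squares(f,q[:,:2].mean(0)+np.array([20,0]),loss="soft_l1",f_scale=2).x
def near(X,c,rad,z0,z1):
    m=(np.hypot(X[...,0]-c[0],X[...,1]-c[1])<rad)&(X[...,2]>z0)&(X[...,2]<z1)
    return X[m]
def rect(q):
    (c,s,a)=cv2.minAreaRect(q[:,:2].astype(np.float32)); return np.round(c,1),np.round(s,1),round(a,1)
ang=lambda q,c:np.degrees(np.arctan2(q[:,1].mean()-c[1],q[:,0].mean()-c[0])).round(1)
def jug(X,c0,Rb,zb,ztop,rc,tabr,hr,hz):
    c=circ(near(X,c0,65,15,zb-3),Rb)
    cc=circ(near(X,c,rc+6,ztop-22,ztop-4),rc)
    t=near(X,c,tabr+4,ztop-32,ztop-20); t=t[np.hypot(*(t[:,:2]-c).T)>rc+6]
    h=near(X,c,hr+6,hz[0],hz[1]+3); h=h[np.hypot(*(h[:,:2]-c).T)>Rb+12]
    print("body",c.round(1),"cap",cc.round(1),"tab",len(t),ang(t,c),"handle",len(h),ang(h,c))
E
python3 - <<'E'
from h import *
import pickle
d=pickle.load(open("s1.pkl","rb"))
for n in d:
    X=cloud(d[n]);print(n)
    jug(X,(436,200),50,122,184,23,41,92,(24,124))
    jug(X,(466,-280),46,78,134,27,45,84,(12,80))
    q=near(X,(425,230),90,203,214);print("choc",rect(q),q[:,2].mean())
    q=near(X,(645,-8),170,6,14);q=q[(q[:,0]>560)&(q[:,0]<730)];print("board",rect(q),np.percentile(q,1,0),np.percentile(q,99,0))
    q=near(X,(614,-108),50,126,136);print("disp",rect(q))
    q=near(X,(627,91),40,88,100);print("jar",circ(q[q[:,2]>92],28) if 0 else q.mean(0).round(1),rect(q))
E
```

```text
top
body [435.1 226.7] cap [443.6 184.8] tab 26 -103.4 handle 91 179.1
body [ 463.  -277.9] cap [ 465.3 -276.4] tab 20 -51.3 handle 59 -178.0
choc (array([424. , 233.2]), array([121.3,  57.9]), 24.1) 207.24043471388393
board (array([640.4,   2.1]), array([286., 157.]), 87.1) [ 566.97577437 -137.56879911    6.09632215] [717.75547234 125.08674582  13.67137479]
disp (array([ 613.7, -105.3]), array([25.7, 54.4]), 0.6)
jar [625.6  94.   93.9] (array([625.7,  94.9]), array([48.6, 48.2]), 65.3)
side
body [440.2 225.1] cap [443.2 183.2] tab 27 -104.6 handle 140 -179.9
body [ 468.2 -280.3] cap [ 468.8 -281.5] tab 28 -56.5 handle 104 -174.5
choc (array([428.2, 229.9]), array([123.7,  60.2]), 22.6) 207.69036219152932
board (array([644.7, -14.4]), array([288.1, 159.1]), 87.9) [ 568.4901077  -145.79089103    6.1694852 ] [722.08211691 119.49791525  13.74520647]
disp (array([ 617.1, -110.5]), array([30.1, 58.4]), 4.0)
jar [628.6  87.5  94.6] (array([629. ,  87.2]), array([52.4, 45. ]), 46.7)
```

```bash
cat >> h.py <<'E'
def goal(p,az,tilt,back=0,flip=1):
    """row from the measured pose to: point `back` mm behind the TCP at p, closing axis at az+90, tool tilted inward by tilt"""
    a,t=np.radians([az,tilt]);u=np.array([np.cos(a),np.sin(a),0]);z=np.array([0,0,1.])
    d=-np.cos(t)*z-np.sin(t)*u; y=flip*np.array([-np.sin(a),np.cos(a),0]); G=np.column_stack([np.cross(y,d),y,d])
    s=r.sense(); R=Ro.from_euler("xyz",s["tcp_rot"],degrees=True).as_matrix()
    dp=R.T@(np.array(p,float)-back*d*-1-s["tool_pos"]) if back else R.T@(np.array(p,float)-s["tool_pos"])
    rv=Ro.from_matrix(R.T@G).as_rotvec()
    print("row",np.round(dp/1000,4).tolist(),np.round(rv,3).tolist(),"|",np.linalg.norm(dp).round(1),np.degrees(np.linalg.norm(rv)).round(1),"joints",s["joint_pos"].round(1))
E
sed -i 's/-back\*d\*-1-s/+back*d-s/' h.py
python3 - <<'E'
from h import *
u=np.array([np.cos(np.radians(23.4)),np.sin(np.radians(23.4))])
g=np.array([426,231.5])+38*u;print(g)
goal([*g,290],23.4,30,19)
E
```

```text
[460.87467578 246.59161984]
row [-0.3252, -0.2029, -0.0422] [0.209, 0.495, -0.781] | 385.6 54.3 joints [62.7  7.5 85.3 -0.  87.3 -4.9]
```

```bash
python3 -m jog '[-0.325,-0.203,-0.042,0.209,0.495,-0.781,-0.325,-0.203,-0.042,0.209,0.495,-0.781,-0.325,-0.203,-0.042,0.209,0.495,-0.781,-0.325,-0.203,-0.042,0.209,0.495,-0.781,-0.325,-0.203,-0.042,0.209,0.495,-0.781,-0.325,-0.203,-0.042,0.209,0.495,-0.781,-0.325,-0.203,-0.042,0.209,0.495,-0.781,-0.325,-0.203,-0.042,0.209,0.495,-0.781]' 1 40; python3 - <<'E'
from h import *
goal([460.9,246.6,290],23.4,30,19)
goal([460.9,246.6,197],23.4,30,19)
E
```

```text
time: 2.2
tool_pos: [452.6, 242.2, 273.3]
tcp_rot: [180.0, -30.0, -156.8]
ft_force: [-0.2, 1.5, -1.0]
finger_gap: 85.5
grip_force: 0.0
row [0.0002, 0.0007, -0.0001] [0.002, 0.001, -0.003] | 0.8 0.2 joints [ 22.6  22.4  68.5  -0.3 119.1 -90.7]
row [-0.0462, 0.0007, 0.0804] [0.002, 0.001, -0.003] | 92.8 0.2 joints [ 22.6  22.4  68.5  -0.3 119.1 -90.7]
```

```bash
python3 -m jog '[-0.015,0,0.027,0,0,0,-0.03,0,0.054,0,0,0,-0.04,0.001,0.07,0,0,0,-0.046,0.001,0.080,0,0,0,-0.046,0.001,0.080,0,0,0,-0.046,0.001,0.080,0,0,0]' 1 40; python3 - <<'E'
from h import *
goal([460.9,246.6,197],23.4,30,19)
p=r.snapshot("top");q=r.snapshot("side")
a=cv2.resize(p["pixels"][200:320,150:310,::-1],(400,300));b=cv2.resize(q["pixels"][130:250,180:340,::-1],(400,300))
cv2.imwrite("pics/grasp.png",np.hstack([a,b]))
E
```

```text
time: 2.95
tool_pos: [451.9, 244.1, 182.1]
tcp_rot: [180.0, -29.9, -156.6]
ft_force: [0.4, -1.3, 1.3]
finger_gap: 85.2
grip_force: 0.0
row [-0.0006, -0.0013, 0.0015] [0.0, 0.002, -0.0] | 2.0 0.1 joints [ 22.8  25.3  74.3  -0.3 110.2 -90.6]
```

View pics/grasp.png

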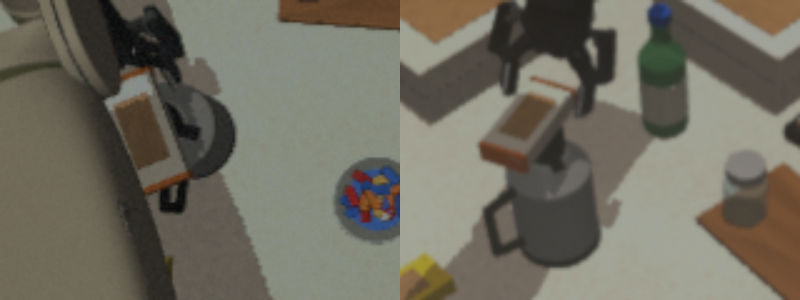

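The fingers straddle the far end of the white and orange box on both sides, at side view ~(505-600, 70) in the crop, with nothing touching. I'll close the gripper.

```bash
python3 -m jog '[0,-0.001,0.001,0,0,0,0,-0.001,0.001,0,0,0,0,-0.001,0.001,0,0,0,0,-0.001,0.001,0,0,0,0,-0.001,0.001,0,0,0,0,-0.001,0.001,0,0,0]' -1 40; python3 - <<'E'
from h import *
print(r.sense()["grip_force"])
goal([460.9,246.6,320],23.4,30,19)
E
```

```text
time: 3.8
tool_pos: [451.6, 242.6, 180.6]
tcp_rot: [-180.0, -29.9, -156.6]
ft_force: [0.9, -0.7, 4.1]
finger_gap: 55.4
grip_force: 43.2
43.17056715488434
row [0.0609, -0.0, -0.1069] [0.0, 0.001, -0.0] | 123.0 0.1 joints [ 22.7  25.3  74.5  -0.3 110.1 -90.7]
```

```bash
python3 -m jog '[0.01,0,-0.018,0,0,0,0.025,0,-0.044,0,0,0,0.041,0,-0.071,0,0,0,0.054,0,-0.095,0,0,0,0.061,0,-0.107,0,0,0,0.061,0,-0.107,0,0,0]' - -; python3 - <<'E'
from h import *
p=r.snapshot("side");X=cloud(p);save(p,"held.png")
for o in r.outline_of(p,"choc")[:3]:
    q=X[o["region"]];q=q[~np.isnan(q[:,0])];print(o["score"],np.percentile(q,2,0).round(),np.percentile(q,98,0).round())
q=X[(X[...,2]>250)&(abs(X[...,0]-425)<90)&(abs(X[...,1]-230)<80)]
goal([560,60,320],0,-15,19)
goal([600,-5,320],0,-60,19)
E
```

```text
time: 4.55
tool_pos: [452.3, 243.0, 304.3]
tcp_rot: [180.0, -29.9, -156.6]
ft_force: [-0.6, 0.8, -1.6]
finger_gap: 55.6
grip_force: 42.7
0.7 [176. 239.  -1.] [295. 296.  28.]
0.56 [365. 185. 309.] [478. 265. 334.]
0.55 [417. 186. 154.] [459. 242. 188.]
row [-0.0275, -0.2126, -0.0153] [-0.055, -0.775, 0.415] | 215.0 50.5 joints [ 22.7  22.   66.1  -0.4 122.  -90.7]
row [-0.0417, -0.2927, -0.0337] [0.117, -1.548, 0.437] | 297.6 92.4 joints [ 22.7  22.   66.1  -0.4 122.  -90.7]
```

```bash
python3 -m jog '[-0.004,-0.029,-0.003,0.012,-0.155,0.044,-0.010,-0.073,-0.008,0.029,-0.33,0.109,-0.017,-0.117,-0.013,0.047,-0.5,0.175,-0.023,-0.161,-0.018,0.064,-0.68,0.24,-0.027,-0.2,-0.023,0.08,-0.85,0.3,-0.031,-0.23,-0.027,0.095,-1.02,0.35,-0.035,-0.26,-0.03,0.11,-1.2,0.39,-0.042,-0.293,-0.034,0.117,-1.35,0.43]' - -; python3 - <<'E'
from h import *
goal([600,-5,320],0,-60,19)
E
```

```text
time: 5.65
tool_pos: [616.4, -5.7, 309.8]
tcp_rot: [-176.4, 49.2, -177.5]
ft_force: [1.0, 1.5, -1.6]
finger_gap: 55.6
grip_force: 42.9
row [-0.0006, 0.0007, -0.0004] [-0.026, -0.188, 0.031] | 1.0 11.0 joints [  -7.8  -35.8  126.6    6.6   40.3 -101.8]
```

```bash
python3 -m jog '[0,0,0,-0.013,-0.094,0.015,-0.001,0.001,0,-0.026,-0.188,0.031,-0.001,0.001,0,-0.026,-0.188,0.031,-0.001,0.001,0,-0.026,-0.188,0.031]' - -; python3 - <<'E'
from h import *
for n in("top","side"):
    p=r.snapshot(n);X=cloud(p);save(p,"up_%s.png"%n)
    for o in r.outline_of(p,"choc")[:4]:
        q=X[o["region"]];q=q[~np.isnan(q[:,0])]
        if len(q)and q[:,2].max()>250:print(n,o["score"],np.percentile(q,2,0).round(),np.percentile(q,98,0).round(),np.cov(q.T).round(0).tolist(), rect(q[q[:,2]>np.percentile(q[:,2],97)-6]))
goal([640,-5,320],0,-60,19)
goal([645,-5,118],0,-60,19)
E
```

```text
time: 6.15
tool_pos: [617.8, -3.9, 312.2]
tcp_rot: [-179.9, 59.7, -179.8]
ft_force: [-0.1, 0.1, -0.6]
finger_gap: 55.4
grip_force: 43.1
top 0.67 [588. -28. 241.] [613.  26. 347.] [[74.0, 5.0, 110.0], [5.0, 264.0, -107.0], [110.0, -107.0, 1217.0]] (array([600.4,  -2.3]), array([57.4, 26.2]), 87.8)
side 0.7 [566. -65. 100.] [766. 156. 350.] [[1392.0, 1171.0, -1257.0], [1171.0, 1416.0, -1110.0], [-1257.0, -1110.0, 3640.0]] (array([580.3, -36.6]), array([131.3,  50.1]), 50.5)
row [-0.0164, -0.0014, 0.0345] [0.001, -0.003, 0.002] | 38.3 0.2 joints [ -10.5  -42.7  135.9   19.1   28.8 -112.4]
row [0.1557, -0.0011, 0.1404] [0.001, -0.003, 0.002] | 209.6 0.2 joints [ -10.5  -42.7  135.9   19.1   28.8 -112.4]
```

```bash
python3 -m jog '[0,-0.001,0.015,0,0,0,-0.01,-0.003,0.04,0,0,0,0.02,-0.004,0.062,0,0,0,0.06,-0.004,0.085,0,0,0,0.1,-0.004,0.108,0,0,0,0.135,-0.004,0.128,0,0,0,0.151,-0.004,0.138,0,0,0,0.151,-0.004,0.138,0,0,0]' - -; python3 - <<'E'
from h import *
for n in("top","side"):
    p=r.snapshot(n);X=cloud(p);save(p,"dn_%s.png"%n)
    for o in r.outline_of(p,"choc")[:4]:
        q=X[o["region"]];q=q[~np.isnan(q[:,0])]
        print(n,round(o["score"],2),np.percentile(q,2,0).round(),np.percentile(q,98,0).round())
q=0
goal([645,-8,108],0,-60,19)
a=cv2.imread("pics/dn_top.png")[140:260,230:390];b=cv2.imread("pics/dn_side.png")[160:280,270:430]
cv2.imwrite("pics/dn.png",np.hstack([cv2.resize(a,(400,300)),cv2.resize(b,(400,300))]))
E
```

```text
time: 7.35
tool_pos: [654.9, 6.0, 139.4]
tcp_rot: [-178.5, 57.1, -180.0]
ft_force: [-0.1, -0.5, -1.0]
finger_gap: 55.7
grip_force: 43.3
top 0.77 [175. 244.   5.] [289. 299.  28.]
top 0.75 [623. -17.  91.] [651.  33. 176.]
side 0.88 [625. -26.  56.] [656.  31. 178.]
side 0.67 [176. 239.   0.] [293. 297.  29.]
row [0.0331, -0.0123, 0.0285] [-0.027, -0.047, -0.0] | 45.4 3.1 joints [  -6.   -15.6  136.3   59.1    4.1 -152.2]
```

View pics/dn.png

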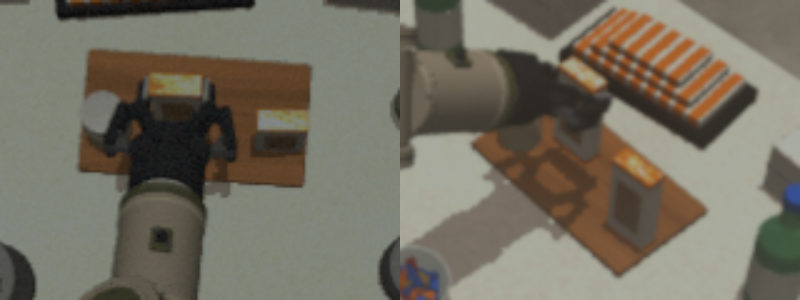

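The wrist runs out of range in this grasp: J5 is near 0 and J6 is at its limit. I'll lay the box back on the cap the way it was and regrasp with a steeper tilt.

```bash
python3 - <<'E'
from h import *
goal([600,-5,320],0,-60,19)
E
```

```text
row [-0.1211, -0.0133, -0.1238] [-0.027, -0.047, -0.0] | 173.7 3.1 joints [  -6.   -15.6  136.3   59.1    4.1 -152.2]
```

```bash
python3 -m jog '[-0.015,0,-0.015,0,0,0,-0.04,0,-0.04,0,0,0,-0.07,-0.002,-0.07,0,0,0,-0.1,-0.005,-0.1,0,0,0,-0.121,-0.01,-0.124,-0.02,-0.02,0,-0.121,-0.01,-0.124,-0.027,-0.047,0,-0.121,-0.01,-0.124,-0.027,-0.047,0]' - -; python3 - <<'E'
from h import *
goal([600,-5,320],0,-60,19)
goal([460.9,246.6,320],23.4,30,19)
E
```

```text
time: 8.43
tool_pos: [615.5, -2.2, 309.5]
tcp_rot: [180.0, 59.9, 179.9]
ft_force: [0.3, -0.1, -1.4]
finger_gap: 55.8
grip_force: 43.4
row [-0.0014, -0.0028, 0.0003] [-0.001, -0.001, -0.001] | 3.1 0.1 joints [ -10.2  -43.4  136.7   18.6   28.3 -111.6]
row [0.0872, 0.2448, -0.1387] [-0.117, 1.546, -0.439] | 294.5 92.3 joints [ -10.2  -43.4  136.7   18.6   28.3 -111.6]
```

```bash
python3 -m jog '[0.009,0.025,-0.014,-0.012,0.155,-0.044,0.02,0.06,-0.033,-0.029,0.33,-0.1,0.032,0.09,-0.052,-0.043,0.5,-0.15,0.044,0.125,-0.07,-0.06,0.68,-0.2,0.056,0.16,-0.09,-0.074,0.85,-0.25,0.068,0.19,-0.108,-0.09,1.03,-0.3,0.078,0.22,-0.124,-0.1,1.2,-0.35,0.087,0.245,-0.139,-0.11,1.37,-0.4]' - -; python3 - <<'E'
from h import *
goal([460.9,246.6,320],23.4,30,19)
E
```

```text
time: 9.43
tool_pos: [452.1, 244.5, 303.8]
tcp_rot: [-178.1, -20.2, -158.8]
ft_force: [0.6, -0.3, -1.7]
finger_gap: 55.2
grip_force: 43.4
row [0.0005, -0.0016, 0.0005] [-0.017, 0.17, -0.038] | 1.7 10.0 joints [ 23.5  12.9  74.   -1.2 113.3 -88.3]
```

```bash
python3 -m jog '[0,-0.001,0,-0.01,0.1,-0.02,0.001,-0.002,0.001,-0.017,0.17,-0.038,0.001,-0.002,0.001,-0.017,0.17,-0.038,0.001,-0.002,0.001,-0.017,0.17,-0.038]' - -; python3 - <<'E'
from h import *
def g(z):
    s=r.sense();goal([451.6,242.6,z],23.4,29.9)
g(186);g(181)
E
```

```text
time: 9.93
tool_pos: [451.8, 241.2, 302.6]
tcp_rot: [180.0, -29.7, -156.6]
ft_force: [-0.9, 0.4, -0.4]
finger_gap: 55.3
grip_force: 43.4
row [-0.0581, 0.0014, 0.1011] [0.0, 0.004, -0.001] | 116.6 0.2 joints [ 22.6  21.5  66.5  -0.4 121.7 -90.9]
row [-0.0605, 0.0014, 0.1055] [0.0, 0.004, -0.001] | 121.6 0.2 joints [ 22.6  21.5  66.5  -0.4 121.7 -90.9]
```

```bash
python3 -m jog '[-0.012,0.001,0.02,0,0,0,-0.03,0.001,0.052,0,0,0,-0.046,0.001,0.08,0,0,0,-0.055,0.001,0.095,0,0.004,0,-0.058,0.001,0.101,0,0.004,0,-0.058,0.001,0.101,0,0.004,0,-0.060,0.001,0.105,0,0.004,0,-0.060,0.001,0.105,0,0.004,0]' - -; python3 - <<'E'
from h import *
s=r.sense();print(s["ft_force"],s["tool_pos"])
goal([451.6,242.6,180.5],23.4,29.9)
E
```

```text
time: 10.92
tool_pos: [451.2, 242.3, 182.0]
tcp_rot: [179.9, -30.0, -156.6]
ft_force: [-0.1, 0.0, -2.1]
finger_gap: 55.1
grip_force: 43.4
[-0.05187488  0.00231556 -2.06472358] [451.23944939 242.34851469 181.99762643]
row [-0.0011, 0.0001, 0.0011] [0.001, -0.001, 0.001] | 1.6 0.1 joints [ 22.7  25.2  74.6  -0.3 110.2 -90.7]
```

```bash
python3 -m jog '[0,0,0.001,0,0,0,-0.001,0,0.0012,0,0,0,-0.001,0,0.0012,0,0,0]' - - ; python3 -m jog '[0,0,0,0,0,0,0,0,0,0,0,0,0,0,0,0,0,0,0,0,0,0,0,0]' 1 40; python3 - <<'E'
from h import *
goal([460.9,246.6,290],23.4,50,19)
E
```

```text
time: 11.3
tool_pos: [451.1, 242.3, 180.5]
tcp_rot: [179.9, -30.0, -156.6]
ft_force: [-1.8, -1.5, 2.1]
finger_gap: 55.4
grip_force: 43.8
time: 11.8
tool_pos: [451.3, 242.4, 180.0]
tcp_rot: [179.9, -30.0, -156.6]
ft_force: [0.2, 0.3, 0.0]
finger_gap: 86.0
grip_force: 0.0
row [0.0524, 0.0002, -0.0826] [0.001, 0.349, 0.001] | 97.8 20.0 joints [ 22.7  25.3  74.6  -0.3 110.1 -90.7]
```

```bash
python3 - <<'E'
from h import *
p=r.snapshot("side");X=cloud(p)
q=near(X,(426,231),90,203,214);print("choc",rect(q),q[:,2].mean())
goal([462,247,198],23.4,40,19)
goal([462.7,247.4,198],23.4,50,19)
E
```

```text
choc (array([428.5, 228.6]), array([123.4, 113.9]), 23.9) 207.75125406193862
row [0.0021, 0.0, -0.0027] [0.001, 0.174, 0.001] | 3.4 10.0 joints [ 22.7  25.3  74.6  -0.3 110.1 -90.7]
row [0.0046, 0.0001, -0.004] [0.001, 0.349, 0.001] | 6.1 20.0 joints [ 22.7  25.3  74.6  -0.3 110.1 -90.7]
```

```bash
python3 -m jog '[0.001,0,-0.001,0,0.09,0,0.002,0,-0.003,0,0.174,0,0.003,0,-0.0035,0,0.26,0,0.0046,0,-0.004,0,0.349,0,0.0046,0,-0.004,0,0.349,0,0.0046,0,-0.004,0,0.349,0]' 1 40; python3 -m jog '[0,0,0,0,0,0,0,0,0,0,0,0,0,0,0,0,0,0,0,0,0,0,0,0,0,0,0,0,0,0,0,0,0,0,0,0]' -1 40;  python3 - <<'E'
from h import *
goal([462.7,247.4,320],23.4,50,19)
E
```

```text
time: 12.6
tool_pos: [449.6, 241.7, 185.9]
tcp_rot: [179.9, -49.9, -156.5]
ft_force: [0.0, -0.1, 0.4]
finger_gap: 85.7
grip_force: 0.0
time: 13.35
tool_pos: [449.7, 241.7, 187.0]
tcp_rot: [179.9, -49.9, -156.5]
ft_force: [1.3, 0.6, 6.4]
finger_gap: 55.4
grip_force: 44.3
row [0.0927, 0.0002, -0.0775] [0.001, 0.001, 0.001] | 120.8 0.1 joints [ 22.8  43.7  57.   -0.5 129.2 -90.8]
```

```bash
python3 -m jog '[0.012,0,-0.01,0,0,0,0.035,0,-0.029,0,0,0,0.06,0,-0.05,0,0,0,0.082,0,-0.068,0,0,0,0.093,0,-0.078,0,0,0,0.093,0,-0.078,0,0,0]' - -; python3 - <<'E'
from h import *
goal([610,-6,320],0,-40,19)
E
```

```text
time: 14.1
tool_pos: [449.9, 241.6, 308.1]
tcp_rot: [179.9, -49.9, -156.5]
ft_force: [0.4, 0.1, -1.7]
finger_gap: 55.6
grip_force: 43.6
row [-0.0403, -0.2957, -0.0443] [-0.037, -1.545, 0.451] | 301.7 92.2 joints [ 22.8  39.3  50.6  -0.7 140.  -91. ]
```

```bash
python3 -m jog '[-0.004,-0.03,-0.004,-0.004,-0.155,0.045,-0.01,-0.073,-0.01,-0.009,-0.33,0.1,-0.016,-0.117,-0.017,-0.013,-0.5,0.15,-0.022,-0.161,-0.024,-0.017,-0.68,0.2,-0.027,-0.2,-0.03,-0.021,-0.85,0.25,-0.031,-0.235,-0.035,-0.025,-1.03,0.3,-0.036,-0.265,-0.04,-0.03,-1.2,0.35,-0.040,-0.296,-0.044,-0.033,-1.37,0.4]' - -; python3 - <<'E'
from h import *
goal([620,-6,320],0,-40,19)
E
```

```text
time: 15.1
tool_pos: [621.5, -7.6, 303.4]
tcp_rot: [-177.8, 30.0, -176.7]
ft_force: [1.1, 0.5, -1.8]
finger_gap: 55.2
grip_force: 43.6
row [-0.0104, 0.0012, 0.0036] [-0.005, -0.173, 0.05] | 11.0 10.3 joints [  -7.2  -18.8  107.5    3.5   61.4 -100.8]
```

```bash
python3 -m jog '[-0.005,0.001,0.002,-0.003,-0.09,0.025,-0.01,0.001,0.004,-0.005,-0.173,0.05,-0.01,0.001,0.004,-0.005,-0.173,0.05,-0.01,0.001,0.004,-0.005,-0.173,0.05]' - -; python3 - <<'E'
from h import *
goal([655,-7,122],0,-40,19)
for n in("top","side"):
    p=r.snapshot(n);X=cloud(p)
    q=near(X,(620,-6),50,250,420)
    t=q[q[:,2]>np.percentile(q[:,2],50)]
    f=near(X,(620,-6),36,335,352);print(n,rect(f),f[:,2].mean())
E
```

```text
time: 15.6
tool_pos: [631.8, -5.1, 305.1]
tcp_rot: [-179.9, 39.6, -179.8]
ft_force: [0.4, -0.9, -0.8]
finger_gap: 55.6
grip_force: 43.6
row [0.0988, -0.0017, 0.1749] [0.0, -0.007, 0.002] | 200.8 0.4 joints [  -8.1  -25.2  115.6    6.7   50.4 -100.7]
top (array([621.1,  -5.4]), array([68.4, 28.9]), 86.9) 338.508500301376
side (array([632.8,  -8.2]), array([59.7, 11. ]), 86.7) 339.6595882349278
```

```bash
python3 -m jog '[0.008,0,0.014,0,0,0,0.027,0,0.048,0,-0.003,0,0.048,-0.001,0.085,0,-0.005,0,0.07,-0.001,0.124,0,-0.007,0,0.088,-0.002,0.156,0,-0.007,0.002,0.096,-0.002,0.17,0,-0.007,0.002,0.099,-0.002,0.175,0,-0.007,0.002,0.099,-0.002,0.175,0,-0.007,0.002]' - -; python3 - <<'E'
from h import *
goal([655,-7,112],0,-40,19)
for n in("top","side"):
    p=r.snapshot(n);X=cloud(p);save(p,"d2_%s.png"%n)
    f=near(X,(655,-7),36,135,160);print(n,rect(f),f[:,2].mean(),np.percentile(f[:,2],98))
    for o in r.outline_of(p,"choc")[:4]:
        q=X[o["region"]];q=q[~np.isnan(q[:,0])]
        if q[:,0].mean()<500: continue
        print(n,round(o["score"],2),np.percentile(q,2,0).round(),np.percentile(q,98,0).round())
        e=[q[abs(q[:,2]-z)<6] for z in(50,80,125)];print([ (len(k),np.percentile(k[:,0],10).round(1),np.percentile(k[:,0],50).round(1),np.percentile(k[:,1],[2,98]).round()) for k in e if len(k)>3])
a=cv2.imread("pics/d2_top.png")[140:260,230:390];b=cv2.imread("pics/d2_side.png")[160:280,270:430]
cv2.imwrite("pics/d2.png",np.hstack([cv2.resize(a,(400,300)),cv2.resize(b,(400,300))]))
E
```

```text
time: 16.7
tool_pos: [668.6, -7.4, 109.1]
tcp_rot: [180.0, 40.2, -180.0]
ft_force: [-0.0, 0.3, -2.3]
finger_gap: 55.4
grip_force: 43.6
row [0.0086, 0.0004, 0.008] [0.0, 0.004, 0.0] | 11.7 0.2 joints [  -7.8   -6.3  122.3   12.1   24.6 -107. ]
top (array([655.1,  -5.8]), array([68.5, 31.4]), 88.9) 142.27130237896864 156.18550091623985
top 0.53 [627. -31. 108.] [670.  22. 172.]
[(16, np.float64(645.8), np.float64(646.5), array([-22.,  24.]))]
side (array([663.2, -10.1]), array([56.6, 23.5]), 86.8) 143.606839010601 147.5471808114091
side 0.72 [631. -39.  24.] [674.  18. 151.]
[(48, np.float64(649.0), np.float64(651.3), array([-37.,  15.])), (47, np.float64(648.5), np.float64(650.7), array([-38.,  16.]))]
```

View pics/d2.png

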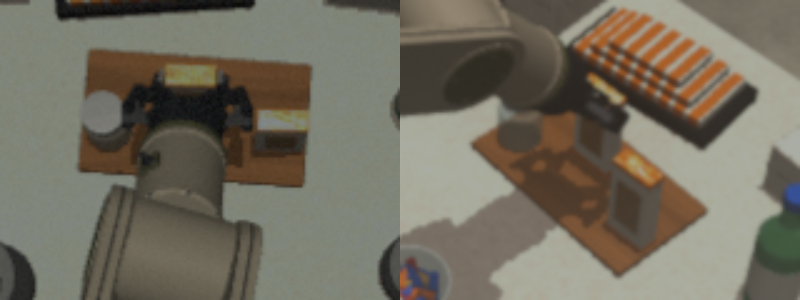

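```bash
python3 -m jog '[0.002,0,0.0023,0,0,0,0.004,0,0.0046,0,0,0,0.0058,0,0.0069,0,0,0,0.0064,0,0.0077,0,0,0,0.0071,0,0.0084,0,0,0,0.0071,0,0.0084,0,0,0]' - -; python3 -m jog '[0.0006,0,0.0008,0,0,0,0.0006,0,0.0008,0,0,0]' - -;python3 -m jog '[0.0006,0,0.0008,0,0,0,0.0006,0,0.0008,0,0,0]' - -
```

```text
time: 17.65
tool_pos: [667.9, -7.4, 96.9]
tcp_rot: [180.0, 40.1, 180.0]
ft_force: [1.0, -0.4, -1.6]
finger_gap: 55.6
grip_force: 43.6
time: 17.9
tool_pos: [668.3, -7.4, 96.4]
tcp_rot: [180.0, 40.2, 180.0]
ft_force: [1.8, -0.5, -0.3]
finger_gap: 55.2
grip_force: 43.7
time: 18.15
tool_pos: [668.9, -7.4, 96.3]
tcp_rot: [-180.0, 40.3, -180.0]
ft_force: [-1.5, 1.1, 4.2]
finger_gap: 55.7
grip_force: 44.2
```

```bash
python3 -m jog '[0,0,0,0,0,0,0,0,0,0,0,0]' - -; python3 -m jog '[0,0,0,0,0,0,0,0,0,0,0,0,0,0,0,0,0,0,0,0,0,0,0,0]' 0.65 20; python3 - <<'E'
from h import *
for n in("top","side"):
    p=r.snapshot(n);X=cloud(p)
    f=near(X,(655,-7),36,124,140);print(n,rect(f),f[:,2].mean(),np.percentile(f[:,2],98))
E
```

```text
time: 18.4
tool_pos: [668.9, -7.4, 96.3]
tcp_rot: [-180.0, 40.3, 180.0]
ft_force: [-1.9, 1.1, 5.9]
finger_gap: 55.4
grip_force: 44.2
time: 18.9
tool_pos: [667.9, -7.4, 94.8]
tcp_rot: [180.0, 40.1, 180.0]
ft_force: [-0.1, 0.3, -0.3]
finger_gap: 70.3
grip_force: 0.0
top (array([658.9,  -8.9]), array([26.9, 65.5]), 1.8) 128.65585311857922 133.0734797852142
side (array([662.6, -10. ]), array([57.3, 26.1]), 87.8) 130.1416813483445 133.54999834326267
```

```bash
python3 -m jog '[0,0,-0.015,0,0,0,0,0,-0.04,0,0,0,0,0,-0.08,0,0,0,0,0,-0.13,0,0,0,0,0,-0.17,0,0,0,0,0,-0.17,0,0,0]' - -; python3 - <<'E'
from h import *
for n in("top","side"):
    p=r.snapshot(n);X=cloud(p);save(p,"d3_%s.png"%n);print(n)
    f=near(X,(655,-7),40,124,140);print("choc",rect(f),f[:,2].mean())
    f=near(X,(614,-107),40,124,140);print("disp",rect(f)); f=near(X,(627,91),40,88,100);print("jar",rect(f))
    jug(X,(436,225),50,122,184,23,41,92,(24,124))
    t=near(X,(438,226),23,181,188);print("captop",t.mean(0).round(1),rect(t))
    t=near(X,(467,-280),27,131,138);print("captop",t.mean(0).round(1),rect(t))
a=cv2.imread("pics/d3_top.png")[140:290,200:400];b=cv2.imread("pics/d3_side.png")[150:300,200:400]
cv2.imwrite("pics/d3.png",np.hstack([cv2.resize(a,(400,300)),cv2.resize(b,(400,300))]))
goal([438,226,250],0,0)
E
```

```text
time: 19.75
tool_pos: [559.4, -7.8, 230.2]
tcp_rot: [-179.9, 40.6, -180.0]
ft_force: [0.4, -0.3, 0.3]
finger_gap: 70.5
grip_force: 0.0
top
choc (array([658.5,  -3.6]), array([26.3, 54.7]), 1.3) 128.80552742280722
disp (array([ 613. , -105.3]), array([55.3, 24.8]), 88.2)
jar (array([626. ,  94.7]), array([48.1, 46.9]), 60.3)
body [434.6 226.8] cap [435.  226.3] tab 25 -102.1 handle 98 179.0
captop [436.7 226.2 183.6] (array([436.9, 226.6]), array([43.6, 41.1]), 68.3)
captop [ 465.9 -278.7  133.8] (array([ 466.2, -279.6]), array([49. , 49.3]), 1.2)
side
choc (array([661.1,  -9.4]), array([29.1, 60.5]), 2.1) 129.50777117257462
disp (array([ 616.7, -109.8]), array([60.3, 30. ]), 85.7)
jar (array([614.5,  82.2]), array([18.1, 41.3]), 13.6)h.py:19: RuntimeWarning: Mean of empty slice.
  return least_squares(f,q[:,:2].mean(0)+np.array([20,0]),loss="soft_l1",f_scale=2).x
  ret = um.true_divide(
Traceback (most recent call last):
  File "h.py", line 28, in jug
    cc=circ(near(X,c,rc+6,ztop-22,ztop-4),rc)
  File "h.py", line 19, in circ
    return least_squares(f,q[:,:2].mean(0)+np.array([20,0]),loss="soft_l1",f_scale=2).x
           ~~~~~~~~~~~~~^^^^^^^^^^^^^^^^^^^^^^^^^^^^^^^^^^^^^^^^^^^^^^^^^^^^^^^^^^^^^
ValueError: Initial guess is outside of provided bounds
```

```bash
python3 - <<'E'
from h import *
goal([437,225.5,260],30,0)
E
```

```text
row [0.0706, 0.233, -0.105] [-0.184, 0.686, -0.502] | 265.1 49.8 joints [ -10.4  -38.1  132.6    9.3   46.1 -104.5]
```

```bash
python3 -m jog '[0.071,0.233,-0.105,-0.184,0.686,-0.502,0.071,0.233,-0.105,-0.184,0.686,-0.502,0.071,0.233,-0.105,-0.184,0.686,-0.502,0.071,0.233,-0.105,-0.184,0.686,-0.502,0.071,0.233,-0.105,-0.184,0.686,-0.502,0.071,0.233,-0.105,-0.184,0.686,-0.502,0.071,0.233,-0.105,-0.184,0.686,-0.502,0.071,0.233,-0.105,-0.184,0.686,-0.502]' 1 50; python3 - <<'E'
from h import *
goal([437,225.5,166],30,0)
p=r.snapshot("side");X=cloud(p)
f=near(X,(655,-7),40,124,140);print("choc",rect(f),f[:,2].mean())
t=near(X,(438,226),23,181,188);print("captop",t.mean(0).round(1),rect(t))
E
```

```text
time: 20.85
tool_pos: [436.4, 224.6, 259.0]
tcp_rot: [180.0, -0.0, -150.1]
ft_force: [0.0, -0.9, -0.3]
finger_gap: 85.4
grip_force: 0.0
row [-0.001, 0.0004, 0.093] [0.001, -0.001, -0.002] | 93.0 0.1 joints [ 21.2 -10.2  99.8   0.   90.5 -98.7]
choc (array([661.9,  -8.9]), array([30.4, 60.5]), 0.1) 129.7020445765226
captop [438.3 224.9 184.1] (array([438.4, 225. ]), array([42.2, 39.6]), 52.7)
```

```bash
python3 -m jog '[-0.001,0,0.03,0,0,0,-0.001,0,0.06,0,0,0,-0.001,0,0.085,0,0,0,-0.001,0,0.093,0,0,0,-0.001,0,0.093,0,0,0]' 1 50; python3 -m jog '[0,0,0,0,0,0,0,0,0,0,0,0,0,0,0,0,0,0,0,0,0,0,0,0,0,0,0,0,0,0,0,0,0,0,0,0,0,0,0,0,0,0]' -1 50
```

```text
time: 21.52
tool_pos: [437.1, 225.7, 166.8]
tcp_rot: [180.0, -0.1, -150.0]
ft_force: [-0.4, -0.1, 0.4]
finger_gap: 85.5
grip_force: 0.0
time: 22.4
tool_pos: [437.6, 226.8, 167.9]
tcp_rot: [179.9, 0.0, -150.0]
ft_force: [-3.3, 1.3, 6.0]
finger_gap: 43.9
grip_force: 50.6
```

```bash
python3 -m jog '[0,0,0,0,0,0.12,0,0,0,0,0,0.28,0,0,0,0,0,0.44,0,0,0,0,0,0.6,0,0,0,0,0,0.76,0,0,0,0,0,0.92,0,0,0,0,0,1.08,0,0,0,0,0,1.2]' - - ; python3 - <<'E'
from h import *
s=r.sense();print(s["wrist_torque"],s["joint_pos"].round(1))
X=cloud(r.snapshot("top"));jug(X,(436,225),50,122,184,23,41,92,(24,124))
E
python3 -m jog '[0,0,0,0,0,0.05,0,0,0,0,0,0.1,0,0,0,0,0,0.15,0,0,0,0,0,0.15]' - -; python3 - <<'E'
from h import *
s=r.sense();print(s["wrist_torque"],s["joint_pos"].round(1))
E
python3 -m jog '[0,0,0,0,0,0.05,0,0,0,0,0,0.1,0,0,0,0,0,0.15,0,0,0,0,0,0.15]' - -; python3 - <<'E'
from h import *
s=r.sense();print(s["wrist_torque"],s["joint_pos"].round(1))
X=cloud(r.snapshot("top"));jug(X,(436,225),50,122,184,23,41,92,(24,124))
E
```

```text
time: 23.4
tool_pos: [437.5, 226.5, 167.9]
tcp_rot: [180.0, -0.0, 141.0]
ft_force: [-2.5, -0.7, 7.3]
finger_gap: 44.2
grip_force: 50.6
[-0.16838183  0.61800962  0.12095239] [ 2.140e+01 -7.100e+00  1.066e+02  1.000e-01  8.050e+01 -2.970e+01]
body [434.9 226.7] cap [451.3 186.7] tab 1 -165.9 handle 33 179.4
time: 23.95
tool_pos: [437.5, 226.5, 167.9]
tcp_rot: [180.0, -0.0, 132.6]
ft_force: [-4.0, -0.5, 6.4]
finger_gap: 44.0
grip_force: 50.8
[-0.22895979  0.61831126 -0.04218713] [ 2.140e+01 -7.100e+00  1.066e+02  1.000e-01  8.060e+01 -2.130e+01]
time: 24.45
tool_pos: [437.9, 226.5, 167.9]
tcp_rot: [179.9, -0.0, 124.1]
ft_force: [-0.9, 0.3, 5.5]
finger_gap: 44.0
grip_force: 50.6
[-0.10342449  0.34210338  0.27592242] [ 21.4  -7.1 106.6   0.   80.5 -12.7]
body [435.3 226.8] cap [442.3 185.2] tab 0 nan handle 11 174.8h.py:25: RuntimeWarning: Mean of empty slice.
  ang=lambda q,c:np.degrees(np.arctan2(q[:,1].mean()-c[1],q[:,0].mean()-c[0])).round(1)
  ret = ret.dtype.type(ret / rcount)
```

```bash
python3 -m jog '[0,0,0,0,0,0,0,0,0,0,0,0,0,0,0,0,0,0,0,0,0,0,0,0]' 1 50; python3 -m jog '[0,0,-0.02,0,0,0,0,0,-0.06,0,0,0,0,0,-0.12,0,0,0,0,0,-0.12,0,0,0]' - -; python3 - <<'E'
from h import *
p=r.snapshot("side");X=cloud(p);save(p,"t1.png")
for n,X in(("side",X),("top",cloud(r.snapshot("top")))):
  try: jug(X,(437,225),50,122,184,23,41,92,(24,124))
  except Exception as e: print(n,e)
goal([466.5,-279,240],90,0); goal([466.5,-279,240],90,0,0,-1)
cv2.imwrite("pics/t1c.png",cv2.resize(cv2.imread("pics/t1.png")[150:250,190:310],(720,600)))
E
```

```text
time: 25.0
tool_pos: [437.2, 226.1, 166.4]
tcp_rot: [-179.9, -0.1, 124.1]
ft_force: [0.2, 0.1, -0.4]
finger_gap: 85.2
grip_force: 0.0
time: 25.5
tool_pos: [439.9, 227.1, 292.6]
tcp_rot: [179.5, 0.1, 124.1]
ft_force: [0.6, 0.1, -0.6]
finger_gap: 84.9
grip_force: 0.0
body [440.4 225.2] cap [440.9 224.9] tab 23 176.0 handle 140 173.8
body [435.2 226.8] cap [435.7 226.8] tab 6 -178.9 handle 108 172.4
row [-0.4346, -0.2594, 0.0468] [0.001, 0.001, -2.547] | 508.3 145.9 joints [ 21.3 -10.3  97.    0.   93.3 -12.7]
row [-0.4346, -0.2594, 0.0468] [0.001, -0.001, 0.595] | 508.3 34.1 joints [ 21.3 -10.3  97.    0.   93.3 -12.7]
```

View pics/t1c.png

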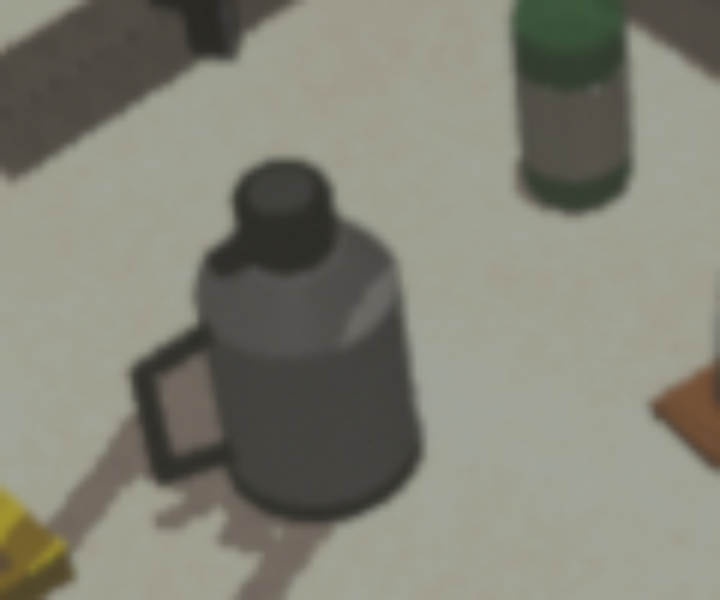

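The tall cap's tab (crop ~(225,262)) is over the handle (~(150,400)), and the jug turned with the cap over the last ~6°, so it reached its stop. Next is the short jug.

```bash
python3 - <<'E'
from h import *
goal([466.5,-279.5,230],-16,0)
E
```

```text
row [-0.435, -0.2597, 0.0568] [0.001, -0.0, -0.697] | 509.8 39.9 joints [ 21.3 -10.3  97.    0.   93.3 -12.7]
```

```bash
python3 -m jog '[-0.435,-0.26,0.057,0,0,-0.697,-0.435,-0.26,0.057,0,0,-0.697,-0.435,-0.26,0.057,0,0,-0.697,-0.435,-0.26,0.057,0,0,-0.697,-0.435,-0.26,0.057,0,0,-0.697,-0.435,-0.26,0.057,0,0,-0.697,-0.435,-0.26,0.057,0,0,-0.697,-0.435,-0.26,0.057,0,0,-0.697]' 1 50; python3 - <<'E'
from h import *
goal([466.5,-279.5,200],-16,0)
E
```

```text
time: 26.6
tool_pos: [462.3, -236.4, 232.2]
tcp_rot: [180.0, -0.2, 164.0]
ft_force: [0.9, 0.4, 0.4]
finger_gap: 85.5
grip_force: 0.0
row [-0.0161, -0.0403, 0.0321] [0.001, -0.004, -0.0] | 54.0 0.2 joints [ -32.7   -4.9   97.7   -0.    87.4 -106.7]
```

```bash
python3 -m jog '[0,0,0.01,0,0,0,0,0,0.02,0,0,0,0,0,0.02,0,0,0]' - -; python3 - <<'E'
from h import *
goal([466.5,-279.5,116],-16,0)
for n in ("side","top"):
  X=cloud(r.snapshot(n)); t=near(X,(467,-280),32,131,138);print("captop",rect(t))
  jug(X,(466,-280),46,78,134,27,45,84,(12,80))
E
```

```text
time: 26.98
tool_pos: [462.6, -233.0, 212.5]
tcp_rot: [179.9, -0.3, 164.1]
ft_force: [-0.2, 0.1, -0.5]
finger_gap: 85.3
grip_force: 0.0
row [-0.0169, -0.0437, 0.0964] [0.001, -0.005, 0.002] | 107.2 0.3 joints [ -32.4   -4.5   99.4   -0.    85.4 -106.5]
captop (array([ 467.3, -281.8]), array([55.2, 52.1]), 27.5)
body [ 468.3 -280.4] cap [ 468.7 -280.8] tab 27 -57.1 handle 105 -174.5
captop (array([ 440.7, -278.2]), array([ 2.8, 19.3]), 2.3)
body [ 462.1 -278.5] cap [ 464.6 -277.7] tab 0 nan handle 53 -178.5h.py:25: RuntimeWarning: Mean of empty slice.
  ang=lambda q,c:np.degrees(np.arctan2(q[:,1].mean()-c[1],q[:,0].mean()-c[0])).round(1)
  ret = ret.dtype.type(ret / rcount)
```

Center the tool over the cap first, then go down.

```bash
python3 -m jog '[-0.017,-0.044,0.02,0,-0.005,0,-0.017,-0.044,0.02,0,-0.005,0,-0.017,-0.044,0.045,0,-0.005,0,-0.017,-0.044,0.06,0,-0.005,0,-0.017,-0.044,0.06,0,-0.005,0]' - -; python3 - <<'E'
from h import *
goal([466.5,-279.5,116],-16,0)
E
```

```text
time: 27.7
tool_pos: [466.9, -280.5, 153.4]
tcp_rot: [180.0, 0.1, 164.1]
ft_force: [-0.0, -0.2, 0.7]
finger_gap: 85.7
grip_force: 0.0
row [0.0008, 0.0008, 0.0374] [0.001, 0.001, 0.001] | 37.4 0.1 joints [-3.640e+01  1.800e+00  9.950e+01  1.000e-01  7.860e+01 -1.105e+02]
```

```bash
python3 -m jog '[0.001,0.001,0.015,0,0,0,0.001,0.001,0.032,0,0,0,0.001,0.001,0.037,0,0,0,0.001,0.001,0.037,0,0,0]' 1 50; python3 -m jog '[0,0,0,0,0,0,0,0,0,0,0,0,0,0,0,0,0,0,0,0,0,0,0,0,0,0,0,0,0,0,0,0,0,0,0,0,0,0,0,0,0,0]' -1 50;  python3 -m jog '[0,0,0,0,0,0.12,0,0,0,0,0,0.28,0,0,0,0,0,0.44,0,0,0,0,0,0.6,0,0,0,0,0,0.76,0,0,0,0,0,0.92,0,0,0,0,0,1.08,0,0,0,0,0,1.2]' - -; python3 -c "
from h import *
s=r.sense();print(s['wrist_torque'],s['joint_pos'].round(1))"
```

```text
time: 28.2
tool_pos: [466.5, -280.3, 116.7]
tcp_rot: [180.0, 0.1, 164.0]
ft_force: [0.5, 0.0, 1.1]
finger_gap: 85.2
grip_force: 0.0
time: 29.08
tool_pos: [467.7, -280.1, 118.5]
tcp_rot: [180.0, 0.3, 164.0]
ft_force: [0.8, 4.1, 4.9]
finger_gap: 52.0
grip_force: 52.3
time: 30.08
tool_pos: [466.5, -280.6, 118.3]
tcp_rot: [179.9, 0.1, 95.0]
ft_force: [-3.5, 2.3, 7.1]
finger_gap: 51.9
grip_force: 52.4
[0.32919197 1.43980528 0.08247594] [-36.4   3.5 101.5   0.   74.8 -41.5]
```

```bash
python3 -m jog '[0,0,0,0,0,0.12,0,0,0,0,0,0.28,0,0,0,0,0,0.44,0,0,0,0,0,0.6,0,0,0,0,0,0.75,0,0,0,0,0,0.85,0,0,0,0,0,0.9,0,0,0,0,0,0.9]' - -; for i in 1 2; do python3 -c "
from h import *
s=r.sense();print(s['wrist_torque'],s['joint_pos'].round(1))"; python3 -m jog '[0,0,0,0,0,0.05,0,0,0,0,0,0.1,0,0,0,0,0,0.1]' - -;done; python3 -c "
from h import *
s=r.sense();print(s['wrist_torque'],s['joint_pos'].round(1))"
```

```text
time: 31.08
tool_pos: [465.4, -279.9, 118.2]
tcp_rot: [-180.0, -0.0, 43.6]
ft_force: [-10.1, 5.5, 12.0]
finger_gap: 51.8
grip_force: 53.1
[ 1.40944623  2.30321118 -0.08714188] [-36.4   3.5 101.6   0.   74.9   9.9]
time: 31.45
tool_pos: [466.1, -280.1, 118.3]
tcp_rot: [179.9, -0.1, 37.9]
ft_force: [-6.4, 4.5, 9.0]
finger_gap: 52.0
grip_force: 52.8
[1.25961908 1.63926697 0.07790593] [-3.640e+01  3.500e+00  1.016e+02  1.000e-01  7.490e+01  1.560e+01]
time: 31.82
tool_pos: [466.8, -280.5, 118.3]
tcp_rot: [179.9, -0.1, 32.2]
ft_force: [-3.8, 1.2, 5.0]
finger_gap: 51.9
grip_force: 52.4
[0.84073827 0.926321   0.14159602] [-3.640e+01  3.500e+00  1.015e+02  1.000e-01  7.480e+01  2.130e+01]
```

```bash
python3 -m jog '[0,0,0,0,0,0.05,0,0,0,0,0,0.1,0,0,0,0,0,0.1]' - -;  python3 -c "
from h import *
s=r.sense();print(s['wrist_torque'],s['joint_pos'].round(1))"; python3 -m jog '[0,0,0,0,0,0,0,0,0,0,0,0,0,0,0,0,0,0,0,0,0,0,0,0]' 1 50; python3 -m jog '[0,0,-0.02,0,0,0,0,0,-0.06,0,0,0,0,0,-0.12,0,0,0,0,0,-0.17,0,0,0,0,0,-0.17,0,0,0,0,0,-0.17,0,0,0]' - -; python3 - <<'E'
from h import *
p=r.snapshot("side");X=cloud(p);t=r.snapshot("top")
for n,X in(("side",X),("top",cloud(t))):
  jug(X,(466,-280),46,78,134,27,45,84,(12,80))
  f=near(X,(655,-7),40,124,140);print("choc",rect(f),f[:,2].mean())
a=p["pixels"][265:355,330:420,::-1];b=t["pixels"][215:290,365:440,::-1]
cv2.imwrite("pics/s1.png",np.hstack([cv2.resize(a,(400,400)),cv2.resize(b,(400,400))]))
E
```

```text
time: 32.2
tool_pos: [466.8, -280.6, 118.3]
tcp_rot: [179.9, -0.1, 26.5]
ft_force: [-4.0, 0.9, 5.1]
finger_gap: 51.9
grip_force: 52.4
[0.80750194 0.81146967 0.11499851] [-3.640e+01  3.500e+00  1.015e+02  1.000e-01  7.470e+01  2.710e+01]
time: 32.7
tool_pos: [467.0, -280.7, 117.5]
tcp_rot: [179.8, -0.1, 26.5]
ft_force: [1.1, 0.4, -0.4]
finger_gap: 85.4
grip_force: 0.0
time: 33.45
tool_pos: [466.3, -280.4, 287.1]
tcp_rot: [179.9, -0.1, 26.5]
ft_force: [0.2, -1.3, 0.3]
finger_gap: 85.6
grip_force: 0.0
body [ 470.1 -281.6] cap [ 470.3 -282.4] tab 31 170.6 handle 110 171.3
choc (array([662.6,  -8.1]), array([30.2, 59.4]), 1.5) 129.18106410684138
body [ 459.1 -276.1] cap [ 460.6 -267.1] tab 9 171.0 handle 41 168.3
choc (array([658.8,  -3.7]), array([55.1, 25.8]), 89.9) 128.84168821719655
```

View pics/s1.png

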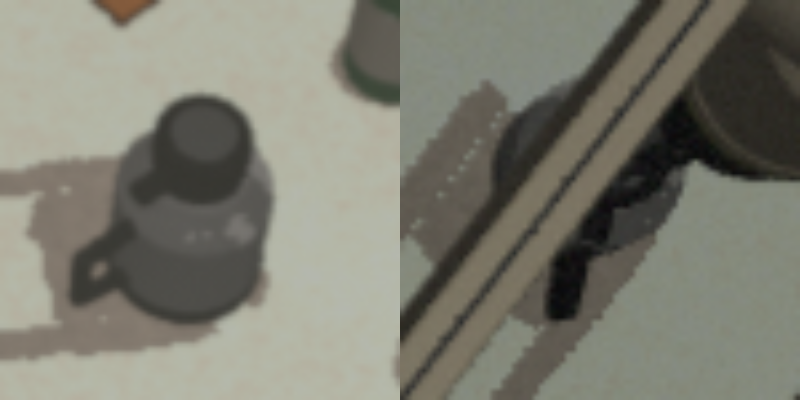

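The short cap's tab (side ~170.6°) is lined up with the handle (~171.3°), and the jug turned about 14° at the end, so this cap reached its stop too. The box is standing on the board.

```bash
python3 -c "
from bench import r
print(r.hand_in())"
```

```text
the job is handed in; nothing more can be done
None
```

I handed the job in at about 33 s of the 69 s allowed, with both caps turned to their stops and the chocolate box standing on end on the board between the jar and the other box; the hand-in returned no verdict.

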